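Shut and lock the bread chest

ROBOT

A 6-joint arm with a two-finger parallel gripper is mounted at the origin on the work surface. World frame = base frame: x ahead of the robot, y to its left, z up, the work surface at z = 0. Lengths are in m, angles in rad, forces in N, time in s.
With the tool pointing down it reaches from about 0.25 to 0.775 m from the base axis. Payload 4 kg.
Tool frame: the origin (TCP) lies on the centre line of the jaws, within the pads' length; the fingertips stand 17 mm ahead of it and the grasp point (between the pads) lies 2 mm behind it; z points along the fingers, y is the line along which they close (so a half turn about z gives the same grasp; the last joint's range is limited). The gripper opens to 94 mm and grips with 3 to 60 N. Pads are 16 mm wide; open, the fingers measure 119 mm over their backs; the gripper's body (75 mm by 177 mm) begins 78 mm behind the grasp point.
Start: joints at [-1.217, 0.087, 1.371, -0, 1.684, -0.103], TCP at [0.243, -0.494, 0.223] pointing down, gripper open.
Joint ranges: [-3.1, 3.1], [-0.76, 2.03], [0.27, 2.55], [-1.08, 4.22], [0.17, 2.65], [-2.57, 2.57]. Speed limits (rad/s): [2.79, 2.79, 3.14, 3.14, 3.14, 3.14].

INTERFACE

Orientations are given as [roll, pitch, yaw] about the fixed x, y, z axes, in that order (R = Rz(yaw) Ry(pitch) Rx(roll)).
In Python, from bench import robot gives the robot as it stands.
- The arm moves only by the tool servo_tool, never from a script. Its argument "plan" is a list of rows, each a list of 7 numbers: the shift along the tool's x, y, z normalised to -1 to 1, where 1 is 0.1 m, then the turn, a rotation vector about the tool's x, y, z normalised to -1 to 1, where 1 is pi/2 rad, then the finger opening in mm, from 0 to 94. In form: [[x, y, z, ax, ay, az, gripper], ...]. A call has 1 to 12 rows; each row is the pose to reach, as a shift and turn from the pose commanded when the call began, along the tool's axes at that moment; what a row does not reach only later rows make up. A row lasts 1/12 s, in which the tool goes at most 41.7 mm and 7.16 degrees, less where a joint would pass 70% of its speed; a pose out of reach is approached as far as the arm can. A call with a number of a shift or a turn outside -1 to 1 is refused whole. A call with a gripper value outside its range is refused whole. The fingers move at their own pace and stop on an object; the grip force is fixed at half the most. Time passes only in rows, so rows that repeat a pose let the fingers close. It gives the time, the measured TCP pose, the force, the opening and the grip force at its end, in the units of the state.
- robot.get_obs(): the state, without advancing time (a new reading comes with each control period).
- robot.snapshot(name): name is "scene" or "side" or "wrist"; returns the picture (480x640x3 uint8, red, green, blue); there is no depth.
- robot.camera_params(name): a dict with "camera_matrix" (3x3 intrinsics, pixels), "rvec" (rotation vector, rad) and "tvec" (3), from world to camera coordinates, as OpenCV has them; the wrist camera has in their place "tool_from_camera" (4x4, takes a point from camera to tool coordinates, whose origin is the TCP and whose axes are the flange's). Camera axes: x right, y down, z forward; pixel columns grow to the right and rows downward; lengths in m; the calibration is good to about 2 mm. The wrist camera is an equidistant fisheye: a pixel r from the principal point sees the ray r / f radians off the axis. A picture is of the moment at which its call begins: read the wrist's pose just before it. camera_params takes no time and is no camera call.
- robot.close_job(): hands the job in; it is judged then, once.
Trained networks look in the newest picture that a camera, given by its name, has taken for a name from the list of things; names that differ only in an ending like _2 or _b are one class to them, and where a whole thing is asked for, a point or a joint stands for the part that bears it (a point fixed in the world has none). Each returns a list of dicts, best first, with "conf" (0 to 1); they miss things now and then, are a little off and sometimes report something else, mostly with a low value. They report only what shows in the picture. A call takes as long as a camera call.
- robot.find_in(thing, camera): "extent" ([centre column, centre row, width, height] in pixels, round what is visible of it).
The state is a dict: "time": time; "joint_positions": joint angles; "qvel": joint speeds; "joint_torque": joint torques, N m; "tool_pos": TCP position; "ee_rot": TCP orientation; "wrist_force": force on the tool from outside, world axes, zero at the start; "wrist_torque": the same for the moment, N m; "width": finger opening in m; "finger_force": force on a finger pad.
Only numpy, scipy, OpenCV 4.12 (cv2) and the standard library are available. Lean on these libraries where they do the work, as an engineer would, in place of code of your own. Each camera call takes 0.05 s, during which the arm holds its last target. There are 200 camera calls.

TASK

The lid of the green bread chest is propped open by its folding stay: push the orange bar at the stay's knee away from the robot to break the knee, then lower the lid fully shut without slamming it. Only once it is shut, turn the black knob on the lid clockwise until it clicks past its detent and stays locked. Leave the trays, fork, spoon rest and brush where they are.

Things in the scene. Friction and masses are not known exactly. Their poses are not given: they have to be found in the camera images.
- chest: Green bread chest fixed to the counter, 200 (x) x 220 (y) mm, rim 90 mm high, open top. Origin: centre of its underside. Its -x side is the front (robot side); the lid is hinged along its far (+x) rim. A small steel keeper, 42 mm wide, stands at the middle of the front, up to 12 mm before the front wall's outside and 112 mm above the counter.
- lid_hinge (a point): Point on the lid's hinge line, at its middle: 100 mm to +x of the chest's centre, 90 mm above the counter. Its axes are the lid's: the lid reaches 202 mm along its -x, is 220 mm wide (y), 14 mm thick, and its outer face (upper when shut) lies at z = +14 mm. When shut, these axes are parallel to the chest's.
- lid_press (a point): Point in the middle of the wooden lid's outer face, 175 mm from the hinge line and 27 mm from the lid's free edge: a good place to push the lid shut. With the lid open this face looks up and away from the robot, so reach over the free edge and push it towards the robot and down. Axes as the lid's.
- lid (a joint): Lid hinge, rad: 0 = propped open (66 degrees above level), grows as it shuts, 1.15 = fully shut. A stiff friction hinge: once the stay is broken the lid stays where it is left; about 2 to 5 N at lid_press moves it down. While the stay is locked, the lid cannot be shut.
- stay_knee (a joint): Knee of the steel folding stay on the chest's right (-y) side, rad: 0 = locked (0.2 rad past straight, against its stop), 0.2 = straight, more = broken; about 3.0 when the lid is shut. It breaks towards +x of the chest (away from the robot) and down; a few newtons are enough. Each link is 78 mm long between pins; as the knee folds, it draws the lid down.
- knee_bar (a point): Centre of the free part of the orange bar at the knee, a level rod of 16 mm diameter parallel to the chest's y. The free part sticks out sideways about 80 mm (40 mm each way from this point), its tip away from the chest; when locked it is about 140 mm above the counter and this point lies 52 mm outside the side of lid and chest.
- knob_mid (a point): On the axis of the black lock knob, mid-height of its bar: 140 mm long (this frame's y, 70 each way), 22 wide, 30 high, white mark on top of its -y end. Lid shut: axis upright over the chest's middle, this point 145 mm above the counter, 41 mm above the lid's outer face, bar's underside 26 mm above that face. Below it a hub of 60 mm and a fixed steel boss of 72 mm diameter, 22 mm high.
- latch_knob (a joint): Knob angle, rad, clockwise from above the shut lid. 0: bar parallel to the hinge, white mark to the chest's right (-y, red spot). Locked: mark to the front (green spot), a brass bolt out of the lid's front edge in the keeper. Starts at 0 to 0.4; light until 0.6, then a sprung detent resists (about 5 N at 55 mm) to its peak at 0.95, past which it snaps on by itself beyond 1.25. Hard stop 1.5.
- trays_mid (a point): Middle of a stack of three blue plastic trays, 220 x 125 x 58 mm, loose, left of the chest. Leave alone.
- fork_mid (a point): Near the middle of a steel fork, 190 mm long, 5 mm thick, lying loose in the top tray. Leave alone.
- spoon_rest: White ceramic spoon rest, round, 110 mm diameter, 22 mm high, loose, right of the chest; origin under its centre. Leave alone.
- brush_mid (a point): Near the middle of a pastry brush 215 mm long, 16 mm high, loose, right of the spoon rest. Leave alone.

How it is judged:
By the outcome, as a careful person would: the job done as asked, in the order asked, and still so for the second after the job is handed in, with the robot touching nothing.
It also fails if it takes over 62 s, if anything falls off the work surface, if the arm or the gripper's body presses on something with over 40 N, if the wrist force passes 120 N, or if a joint passes its speed limit or range.

## Working session

There is one attempt and no reset: what is moved stays moved. The work goes in short steps, Python scripts to look and compute and a tool call to move; the robot and the scene stay as the last step left them, time stands still between calls to the robot, and variables do not carry over. Pictures are saved under pics/ and viewed, at most 10 in all, crops included, and the job is handed in when it is done.

Besides the shell and the picture viewer there is one more tool, called as name([rows], argument=value, ...), one row to a line, values as JSON. servo_tool: Moves the arm, as the interface text tells. Scaled input: -1 to 1 covers 0.1 m each way for a shift and pi/2 rad each way for a turn. Its arguments: {"type":"object","properties":{"plan":{"type":"array","items":{"type":"array","items":{"type":"number"}}}},"required":["plan"]}

```bash
ls; mkdir -p pics
python3 - <<'E'
from bench import robot
import cv2,numpy as np
print(robot.get_obs())
for c in ["scene","side"]:
    im=robot.snapshot(c); cv2.imwrite(f"pics/{c}0.png",im[:,:,::-1])
    print(c,robot.camera_params(c))
    for t in ["chest","knee_bar","latch_knob","lid","spoon_rest"]:
        print(t,[(d['extent'],d['conf']) for d in robot.find_in(t,c)[:2]])
E
```

```text
pics
{'time': 0.0, 'joint_positions': array([-1.21710095e+00,  8.79627201e-02,  1.37218223e+00,  9.76402898e-06,
        1.68358122e+00, -1.03080452e-01]), 'qvel': array([-9.29900746e-04,  1.43050537e-03, -8.86563491e-04, -1.87655216e-06,
        1.56859242e-03, -4.73541781e-04]), 'joint_torque': array([-1.17962605e-03, -3.40179420e+01, -3.02435160e+01,  7.16499193e-02,
        3.29965213e-02, -1.70242306e-04]), 'tool_pos': array([ 0.24242209, -0.4931556 ,  0.22133644]), 'ee_rot': array([-3.13947146e+00, -2.29187617e-04,  4.56776674e-01]), 'wrist_force': array([-0.34154572,  0.53085571, -0.37968894]), 'wrist_torque': array([-0.00286301,  0.03623687, -0.02823679]), 'finger_force': 0.0, 'width': 0.09410641408035275}
scene {'camera_matrix': array([[466.24368963,   0.        , 324.90098633],
       [  0.        , 466.24368963, 233.28942808],
       [  0.        ,   0.        ,   1.        ]]), 'rvec': array([ 2.26511127,  1.42723592, -0.3752825 ]), 'tvec': array([-0.25672744, -0.36165456,  1.28324637])}
chest [([326.7, 233.4, 157.8, 156.9], 0.83)]
knee_bar [([267.6, 272.1, 36.8, 31.9], 0.86), ([323.9, 227.7, 151.8, 142.8], 0.58)]
latch_knob [([369.6, 240.8, 67.4, 59.3], 0.97), ([425.6, 187.4, 82.5, 94.0], 0.41)]
lid [([323.3, 226.2, 154.0, 144.2], 0.77)]
spoon_rest [([218.2, 320.9, 57.7, 49.1], 0.72)]
side {'camera_matrix': array([[456.86348937,   0.        , 314.23033552],
       [  0.        , 456.86348937, 241.87044716],
       [  0.        ,   0.        ,   1.        ]]), 'rvec': array([ 0.15710431, -2.7793516 ,  1.32970045]), 'tvec': array([0.53931836, 0.18344838, 1.02834396])}
chest [([313.8, 275.3, 120.3, 175.2], 0.66)]
knee_bar [([317.2, 251.6, 6.6, 12.2], 0.61)]
latch_knob [([266.0, 256.1, 23.2, 59.1], 0.66)]
lid [([287.1, 261.2, 68.9, 140.5], 0.63)]
spoon_rest [([318.4, 235.9, 20.7, 26.9], 0.76)]
```

Run:
```python
import cv2
for c,(x,y,w,h) in {"scene":(140,120,320,240),"side":(160,140,320,240)}.items():
    im=cv2.imread(f"pics/{c}0.png")[y:y+h,x:x+w]
    cv2.imwrite(f"pics/{c}0c.png",cv2.resize(im,None,fx=2.5,fy=2.5,interpolation=cv2.INTER_CUBIC))
```

```text
(no output)
```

View pics/scene0c.png

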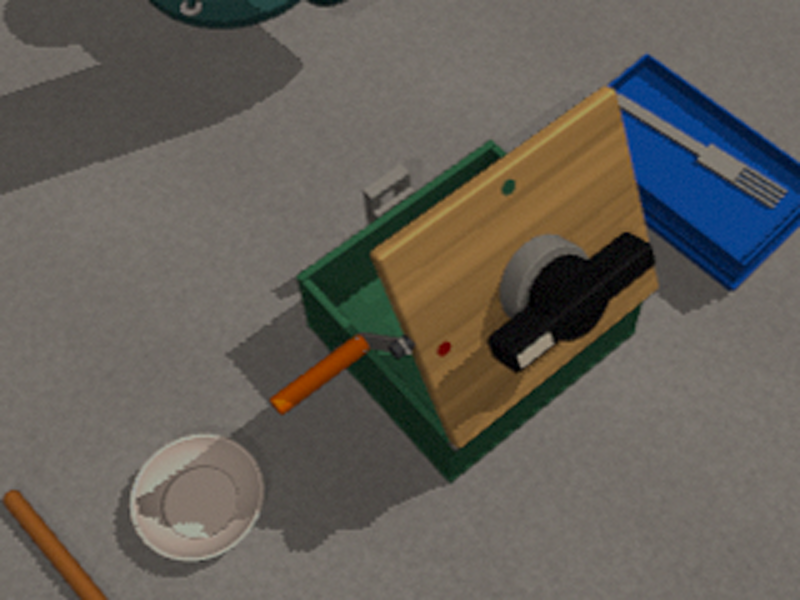

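View pics/side0c.png

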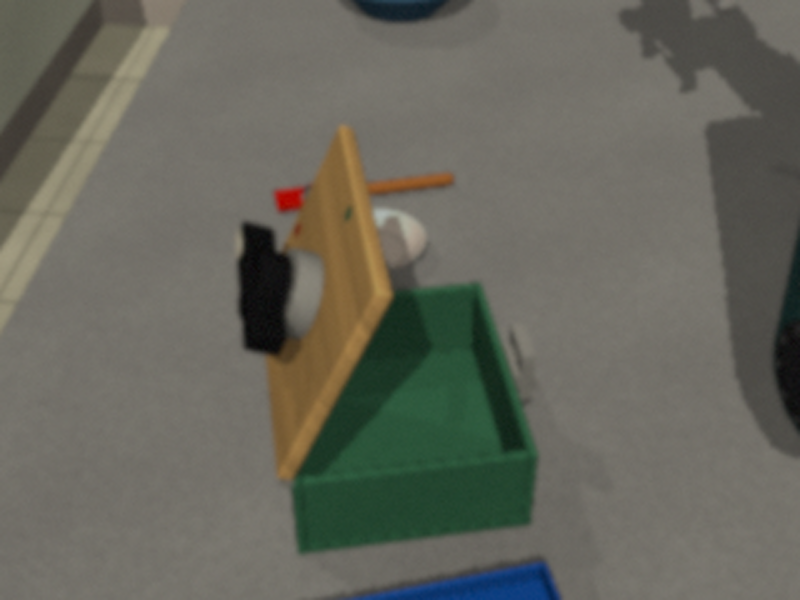

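Scene view: chest front rim corners at crop (302,278) and (490,142), orange bar (275,405)–(365,342), knob mark on the −y end, trays at the left and spoon rest under/beside the bar. Side view: rim corners at (534,455) and (480,284), bottom corners at (528,522) and (300,552). I'll fit the chest pose.

```bash
cat > h.py <<'E'
from bench import robot
import cv2,numpy as np
from scipy.spatial.transform import Rotation as R
from scipy.optimize import least_squares
P={c:robot.camera_params(c) for c in ("scene","side")}
def proj(c,X):
    p=P[c]; return cv2.projectPoints(np.array(X,float).reshape(-1,3),p["rvec"],p["tvec"],p["camera_matrix"],None)[0][:,0]
def ray(c,uv,z):
    p=P[c];M=cv2.Rodrigues(p["rvec"])[0];o=-M.T@p["tvec"].ravel()
    d=M.T@np.linalg.inv(p["camera_matrix"])@np.r_[uv,1];return o+d*(z-o[2])/d[2]
def lid(X,a=np.radians(66)):
    return np.array([.1,0,.09])+R.from_euler('y',a).apply(X)
def W(q,X): return R.from_euler('z',q[2]).apply(X)+[q[0],q[1],0]
E
python3 - <<'E'
from h import *
S={"scene":[((-.1,-.11,.09),(302,278)),((-.1,.11,.09),(490,142)),((.1,-.11,0),(452,482)),(lid([-.202,-.11,.014]),(378,260)),(lid([-.202,.11,.014]),(616,97))],
"side":[((-.1,.11,.09),(534,455)),((-.1,.11,0),(528,522)),((.1,.11,0),(300,552)),((-.1,-.11,.09),(480,284)),(lid([-.202,.11,0]),(390,296))]}
off={"scene":(140,120),"side":(160,140)}
def f(q):
    return np.concatenate([(proj(c,W(q,np.array([a for a,_ in S[c]])))-np.array([b for _,b in S[c]])/2.5-off[c]).ravel() for c in S])
r=least_squares(f,[.5,0,0]);q=r.x;print(q,np.round(r.fun,1))
np.save("q.npy",q)
b=W(q,[[0,-.162,.14]])[0]
for c,uv in (("scene",(267.6,272.1)),("side",(317.2,251.6))): print("bar ray z=.14",ray(c,uv,.14))
T=[ray("scene",np.array(p)/2.5+[140,120],.14) for p in [(277,405),(363,344)]]
print("bar ends",T,"in chest",[R.from_euler('z',-q[2]).apply(t-[q[0],q[1],0]) for t in T])
print("lid_press open",W(q,[lid([-.175,0,.014])]),"shut",W(q,[lid([-.175,0,.014],0)]))
print("free edge",W(q,[lid([-.202,0,.014])]),"hinge dir x",W(q,[[.1,0,0]]))
print("spoon", ray("scene",(218,321),.011))
E
```

```text
[0.53266538 0.03836212 0.26479409] [-2.8 -1.   0.6 -1.8 -0.6  1.2  0.4  0.3  1.1 -3.3  0.5 -0.7 -0.3  0.7
 -2.6  0.6 -0.9 -1.9 -0.3 -0.6]
bar ray z=.14 [ 0.58707824 -0.11627045  0.14      ]
bar ray z=.14 [ 0.53849268 -0.02661528  0.14      ]
bar ends [array([ 0.59237185, -0.15199151,  0.14      ]), array([ 0.57333381, -0.07448993,  0.14      ])] in chest [array([ 0.00780794, -0.19934493,  0.14      ]), array([ 0.00971641, -0.1195621 ,  0.14      ])]
lid_press open [[0.57282582 0.04925208 0.25556477]] shut [[0.4602794  0.01873383 0.104     ]]
free edge [[0.56222669 0.04637801 0.2802305 ]] hinge dir x [[0.62918002 0.06453317 0.        ]]
spoon [ 0.58439561 -0.23987603  0.011     ]
```

```bash
cat >> h.py <<'E'
q=np.load("q.npy")
def row(chest_xyz,yaw_rel):
    """shift/turn (normalised) from measured pose to TCP at chest coords, pointing down, yaw relative to chest"""
    o=robot.get_obs();M=R.from_euler('xyz',o["ee_rot"])
    d=M.inv().apply(W(q,[chest_xyz])[0]-o["tool_pos"])/.1
    a=(M.inv()*R.from_euler('xyz',[np.pi,0,q[2]+yaw_rel])).as_rotvec()/(np.pi/2)
    return np.round(np.r_[d,a],3)
def chest(p): return R.from_euler('z',-q[2]).apply(np.array(p)-[q[0],q[1],0])
E
python3 -c "
from h import *
print(row((-.04,-.172,.222),np.pi/2)); print(chest(robot.get_obs()['tool_pos']))"
```

```text
[ 4.229 -1.883  0.005  0.     0.    -0.878]
[-0.41919464 -0.43753144  0.22252616]
```

servo_tool([
  [0.33,-0.15,0,0,0,0,0],
  [0.67,-0.3,0,0,0,0,0],
  [1,-0.45,0,0,0,0,0],
])

```text
time: 0.85
tool_pos: [0.3128, -0.4084, 0.2224]
ee_rot: [-3.142, -0.0, 0.455]
wrist_force: [0.7, -0.1, -0.0]
width: 0.0772
finger_force: 0.0
```

servo_tool([
  [0.33,-0.15,0,0,0,0,0],
  [0.67,-0.3,0,0,0,0,0],
  [1,-0.45,0,0,0,0,0],
])

```text
time: 1.1
tool_pos: [0.3833, -0.3232, 0.2227]
ee_rot: [3.141, -0.0, 0.456]
wrist_force: [0.9, -0.3, 0.1]
width: 0.0577
finger_force: 0.0
```

servo_tool([
  [0.33,-0.15,0,0,0,0,0],
  [0.67,-0.3,0,0,0,0,0],
  [1,-0.45,0,0,0,0,0],
])

```text
time: 1.35
tool_pos: [0.4532, -0.2386, 0.2228]
ee_rot: [3.141, -0.0, 0.457]
wrist_force: [0.3, -0.5, 0.4]
width: 0.0368
finger_force: 0.0
```

servo_tool([
  [0.0,-0.1,0,0,0,-0.08,0],
  [0.1,-0.2,0,0,0,-0.16,0],
  [0.2,-0.3,0,0,0,-0.24,0],
  [0.3,-0.4,0,0,0,-0.32,0],
  [0.4,-0.5,0,0,0,-0.4,0],
  [0.5,-0.53,0,0,0,-0.48,0],
  [0.6,-0.53,0,0,0,-0.56,0],
  [0.6,-0.53,0,0,0,-0.64,0],
  [0.6,-0.53,0,0,0,-0.72,0],
  [0.6,-0.53,0,0,0,-0.8,0],
  [0.6,-0.53,0,0,0,-0.878,0],
  [0.6,-0.53,0,0,0,-0.878,0],
])

```text
time: 2.35
tool_pos: [0.4828, -0.166, 0.2225]
ee_rot: [3.142, 0.0, 1.838]
wrist_force: [-0.3, -0.3, -0.2]
width: 0.0004
finger_force: 0.0
```

```bash
python3 -c "
from h import *
o=robot.get_obs();print(o['time'],o['tool_pos'],o['joint_positions'],o['wrist_force'])
print(row((-.04,-.172,.132),np.pi/2)); print(chest(o['tool_pos']))
im=robot.snapshot('wrist');cv2.imwrite('pics/w1.png',im[:,:,::-1]);print(robot.camera_params('wrist'))
print(robot.find_in('knee_bar','wrist')[:2])"
```

```text
2.35 [ 0.48276251 -0.1660436   0.222544  ] [-4.42302740e-01 -1.07843752e-03  1.46226182e+00 -9.68400642e-05
  1.68027855e+00 -7.09776929e-01] [-0.32030377 -0.33679957 -0.2252092 ]
[0.121 0.617 0.905 0.    0.    0.002]
[-0.10165871 -0.18422134  0.222544  ]
{'camera_matrix': array([[371.64829954,   0.        , 323.31481777],
       [  0.        , 371.64829954, 237.43180726],
       [  0.        ,   0.        ,   1.        ]]), 'tool_from_camera': array([[ 1.71444427e-04, -9.58456432e-01, -2.85238915e-01,
         8.29799638e-02],
       [ 9.99999983e-01,  1.46878563e-04,  1.07515907e-04,
        -7.57239137e-05],
       [-6.11538308e-05, -2.85238928e-01,  9.58456441e-01,
        -1.61155315e-01],
       [ 0.00000000e+00,  0.00000000e+00,  0.00000000e+00,
         1.00000000e+00]])}
[{'extent': [444.6, 217.3, 89.4, 121.8], 'conf': 0.71}]
```

View pics/w1.png

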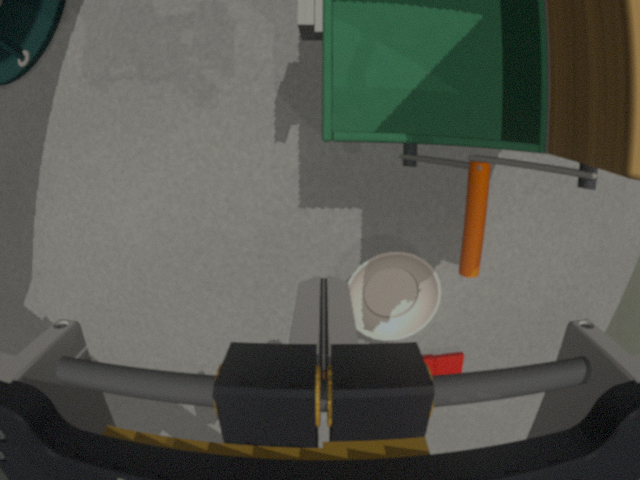

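Wrist view: orange bar from (479,165) to (470,275), spoon rest at (395,295), lid edge at right. The camera overhangs towards the lid, so I'll tilt the tool 25° away from it. Bar check by fisheye ray:

```bash
cat >> h.py <<'E'
def wray(uv,z,o=None):
    o=o or robot.get_obs();p=robot.camera_params("wrist");K=p["camera_matrix"];T=p["tool_from_camera"]
    d=(np.array(uv)-K[:2,2])/K[0,0];t=np.hypot(*d);v=np.r_[d/t*np.sin(t),np.cos(t)]
    M=R.from_euler('xyz',o["ee_rot"]);v=M.apply(T[:3,:3]@v);c=M.apply(T[:3,3])+o["tool_pos"]
    return c+v*(z-c[2])/v[2]
E
python3 -c "
from h import *
for n,uv,z in [('barin',(479,165),.14),('bartip',(470,275),.14),('frontright rim',(325,141),.09),('rearright rim',(547,149),.09)]: print(n,chest(wray(uv,z)))
print(row((-.045,-.182,.137),np.pi/2))"
```

```text
barin [ 0.00650087 -0.12166117  0.14      ]
bartip [ 0.00806021 -0.20346151  0.14      ]
frontright rim [-0.1001944  -0.11007263  0.09      ]
rearright rim [ 0.09744275 -0.10716685  0.09      ]
[ 0.024  0.567  0.856  0.     0.    -0.002]
```

servo_tool([
  [0.02,0.2,0,0,0.07,0,0],
  [0.02,0.4,0,0,0.14,0,0],
  [0.02,0.57,0,0,0.21,0,0],
  [0.02,0.57,0.2,0,0.28,0,0],
  [0.02,0.57,0.45,0,0.28,0,0],
  [0.02,0.57,0.7,0,0.28,0,0],
  [0.02,0.57,0.86,0,0.28,0,0],
  [0.02,0.57,0.86,0,0.28,0,0],
])

```text
time: 3.12
tool_pos: [0.5352, -0.1486, 0.1317]
ee_rot: [-3.133, -0.446, 1.829]
wrist_force: [0.3, -0.4, -0.1]
width: 0.0004
finger_force: 0.0
```

servo_tool([
  [0,0.1,0,0,0,0,0],
  [0,0.2,0,0,0,0,0],
  [0,0.25,0,0,0,0,0],
  [0,0.3,0,0,0,0,0],
  [0,0.35,0,0,0,0,0],
  [0,0.4,0,0,0,0,0],
  [0,0.45,0,0,0,0,0],
  [0,0.5,0,0,0,0,0],
])

```text
time: 3.78
tool_pos: [0.5839, -0.1362, 0.1354]
ee_rot: [-3.135, -0.441, 1.834]
wrist_force: [-7.4, -0.2, -6.1]
width: 0.0005
finger_force: 4.0
```

```bash
python3 -c "
from h import *
o=robot.get_obs();print(o['time'],chest(o['tool_pos']),o['wrist_force'])
im=robot.snapshot('scene');cv2.imwrite('pics/s2.png',cv2.resize(im[120:360,140:460,::-1],None,fx=2.5,fy=2.5))"
```

```text
3.7833 [ 0.00377544 -0.18191362  0.13535103] [-7.35555884 -0.22073269 -6.0925786 ]
```

View pics/s2.png

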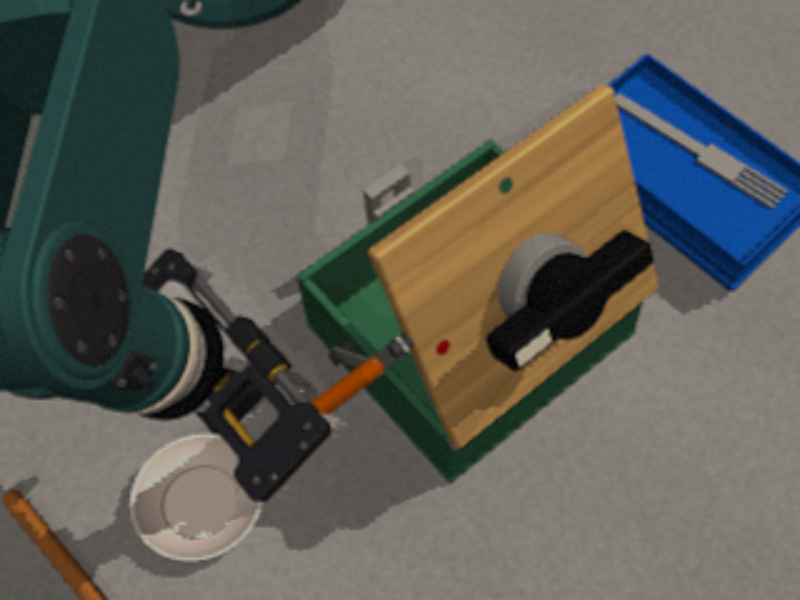

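The bar has moved from crop (320,375) to (350,385) and the lid edge is barely changed, so the knee is just past straight. I'll push on.

servo_tool([
  [0,0.05,0,0,0,0,0],
  [0,0.1,0,0,0,0,0],
  [0,0.15,0,0,0,0,0],
  [0,0.2,0,0,0,0,0],
  [0,0.25,0,0,0,0,0],
  [0,0.3,0,0,0,0,0],
  [0,0.35,0,0,0,0,0],
  [0,0.4,0,0,0,0,0],
  [0,0.4,0,0,0,0,0],
])

```text
time: 4.58
tool_pos: [0.6013, -0.1305, 0.12]
ee_rot: [-3.067, -0.454, 1.806]
wrist_force: [-47.5, -11.8, -24.9]
width: 0.0004
finger_force: 23.2
```

```bash
python3 -c "
from h import *
o=robot.get_obs();print(o['time'],chest(o['tool_pos']),o['wrist_force'])
im=robot.snapshot('scene');cv2.imwrite('pics/s3.png',cv2.resize(im[120:360,140:460,::-1],None,fx=2.5,fy=2.5))
for a in (66,60,55,50,45,40): print(a,((proj('scene',W(q,lid([[-.202,-.11,.014],[-.202,.11,.014]],np.radians(a))))-[140,120])*2.5).round())"
```

```text
4.5833 [ 0.0220934  -0.18095567  0.12003036] [-47.53305771 -11.78518369 -24.89474187]
66 [[379. 261.]
 [619.  89.]]
60 [[361. 248.]
 [598.  80.]]
55 [[348. 240.]
 [583.  75.]]
50 [[336. 234.]
 [568.  72.]]
45 [[326. 229.]
 [554.  71.]]
40 [[316. 227.]
 [542.  71.]]
```

View pics/s3.png

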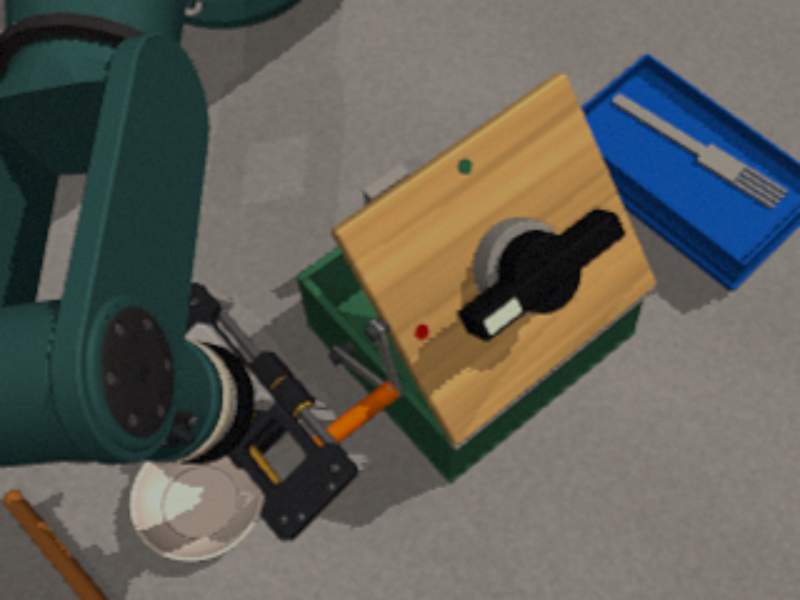

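Lid free edge is now at crop (335,232)–(568,75), so about 50°: the knee is broken. I'll retreat and go over the lid.

servo_tool([
  [0,-0.25,0,0,0,0,0],
  [0,-0.5,0,0,0,0,0],
  [0,-0.5,-0.33,0,0,0,0],
  [0,-0.5,-0.67,0,0,0,0],
  [0,-0.5,-1,0,0,0,0],
  [0,-0.5,-1,0,0,0,0],
])

```text
time: 5.13
tool_pos: [0.5896, -0.1826, 0.2344]
ee_rot: [3.129, -0.431, 1.839]
wrist_force: [0.9, -0.0, 1.3]
width: 0.0007
finger_force: 0.0
```

servo_tool([
  [0,0,-0.3,0,-0.07,0,0],
  [0,0,-0.6,0,-0.14,0,0],
  [0,0,-1,0,-0.21,0,0],
  [0,0,-1,0,-0.28,0,0],
  [0,0,-1,0,-0.28,0,0],
])

```text
time: 5.55
tool_pos: [0.5995, -0.2179, 0.3239]
ee_rot: [3.132, 0.008, 1.841]
wrist_force: [0.5, 0.5, 0.7]
width: 0.0003
finger_force: 0.0
```

```bash
python3 -c "
from h import *
o=robot.get_obs();print(o['time'],chest(o['tool_pos']),o['ee_rot'],o['wrist_force'])
print(row((.005,0,.312),0))"
```

```text
5.55 [-0.00258082 -0.26483028  0.32387702] [3.13158247 0.00779871 1.84072347] [0.50281178 0.49674934 0.72798038]
[ 2.649e+00  8.800e-02  9.900e-02  9.000e-03 -1.000e-03  1.003e+00]
```

servo_tool([
  [0.33,0,0,0,0,0,0],
  [0.67,0,0,0,0,0,0],
  [1,0.03,0,0,0,0,0],
])

```text
time: 5.8
tool_pos: [0.574, -0.1223, 0.315]
ee_rot: [-3.139, -0.005, 1.835]
wrist_force: [0.5, 0.0, -0.3]
width: 0.0007
finger_force: 0.0
```

servo_tool([
  [0.1,0,0,0,0,0.08,0],
  [0.2,0,0,0,0,0.16,0],
  [0.3,0.03,0,0,0,0.24,0],
  [0.4,0.03,0,0,0,0.32,0],
  [0.5,0.03,0,0,0,0.4,0],
  [0.6,0.03,0,0,0,0.48,0],
  [0.7,0.03,0,0,0,0.56,0],
  [0.8,0.03,0,0,0,0.64,0],
  [0.9,0.03,0,0,0,0.72,0],
  [1,0.03,0,0,0,0.8,0],
  [1,0.03,0,0,0,0.88,0],
  [1,0.03,0,0,0,0.96,0],
])

```text
time: 6.8
tool_pos: [0.5513, -0.0252, 0.3153]
ee_rot: [-3.137, 0.003, 0.331]
wrist_force: [0.8, 0.6, 0.1]
width: 0.0006
finger_force: 0.0
```

```bash
python3 -c "
from h import *
o=robot.get_obs();print(o['time'],chest(o['tool_pos']),o['ee_rot'],o['wrist_force'])
print(row((.005,0,.312),0))"
```

```text
6.8 [ 0.00132868 -0.06626348  0.31525298] [-3.13671812e+00  2.81424851e-03  3.30881536e-01] [0.82059335 0.56907322 0.08506032]
[ 0.08  -0.659  0.036 -0.003  0.002  0.042]
```

servo_tool([
  [0.08,-0.3,0,0,0,0.04,0],
  [0.08,-0.66,0.04,0,0,0.04,0],
  [0.08,-0.66,0.3,0,0,0.04,0],
  [0.08,-0.66,0.5,0,0,0.04,0],
  [0.08,-0.66,0.5,0,0,0.04,0],
])

```text
time: 7.22
tool_pos: [0.5348, 0.0397, 0.2605]
ee_rot: [-3.135, 0.012, 0.274]
wrist_force: [-0.2, 0.2, -0.7]
width: 0.0007
finger_force: 0.0
```

```bash
python3 -c "
from h import *
o=robot.get_obs();print(o['time'],chest(o['tool_pos']),o['ee_rot'],o['wrist_force'])
for a in range(50,-3,-4):
  p=lid([-.175,0,.014],np.radians(a))+[.008*np.sin(np.radians(a)),0,.017]
  print(a,row(p,0))"
```

```text
7.2167 [0.00243363 0.00074384 0.26048204] [-3.13522846  0.0118633   0.27414648] [-0.17163997  0.21534731 -0.65389329]
50 [ 0.02   0.008  0.104 -0.004  0.008  0.006]
46 [-0.08   0.008  0.18  -0.004  0.008  0.006]
42 [-0.175  0.007  0.262 -0.004  0.008  0.006]
38 [-0.264  0.007  0.35  -0.004  0.008  0.006]
34 [-0.347  0.007  0.444 -0.004  0.008  0.006]
30 [-0.424  0.007  0.544 -0.004  0.008  0.006]
26 [-0.493  0.007  0.648 -0.004  0.008  0.006]
22 [-0.556  0.007  0.756 -0.004  0.008  0.006]
18 [-0.61   0.007  0.868 -0.004  0.008  0.006]
14 [-0.658  0.007  0.983 -0.004  0.008  0.006]
10 [-0.697  0.008  1.101 -0.004  0.008  0.006]
6 [-0.727  0.008  1.221 -0.004  0.008  0.006]
2 [-0.75   0.009  1.343 -0.004  0.008  0.006]
-2 [-0.764  0.009  1.465 -0.004  0.008  0.006]
```

servo_tool([
  [0.02,0,0.1,0,0,0,0],
  [-0.03,0,0.14,0,0,0,0],
  [-0.08,0,0.18,0,0,0,0],
  [-0.13,0,0.22,0,0,0,0],
  [-0.175,0,0.26,0,0,0,0],
  [-0.22,0,0.305,0,0,0,0],
  [-0.265,0,0.35,0,0,0,0],
  [-0.305,0,0.4,0,0,0,0],
  [-0.345,0,0.445,0,0,0,0],
  [-0.385,0,0.495,0,0,0,0],
  [-0.425,0,0.545,0,0,0,0],
  [-0.46,0,0.595,0,0,0,0],
])

```text
time: 8.22
tool_pos: [0.4923, 0.026, 0.2074]
ee_rot: [3.141, 0.001, 0.273]
wrist_force: [-0.8, -0.2, 1.7]
width: 0.0002
finger_force: 0.8
```

```bash
python3 -c "
from h import *
o=robot.get_obs();print(o['time'],chest(o['tool_pos']),o['ee_rot'],o['wrist_force'])
im=robot.snapshot('scene');cv2.imwrite('pics/s4.png',cv2.resize(im[120:360,140:460,::-1],None,fx=2.5,fy=2.5))
for a in range(28,-5,-2):
  p=lid([-.175,0,.014],np.radians(a))+[.008*np.sin(np.radians(a)),0,.017]
  print(a,row(p,0)[:3])"
```

```text
8.2167 [-0.04218431 -0.00137373  0.2073874 ] [3.14149145e+00 7.29697086e-04 2.73057585e-01] [-0.75552923 -0.19114439  1.7119574 ]
28 [-0.011 -0.012  0.046]
26 [-0.046 -0.012  0.098]
24 [-0.078 -0.012  0.152]
22 [-0.109 -0.013  0.206]
20 [-0.138 -0.013  0.262]
18 [-0.165 -0.013  0.318]
16 [-0.19  -0.013  0.375]
14 [-0.213 -0.013  0.433]
12 [-0.234 -0.014  0.491]
10 [-0.253 -0.014  0.55 ]
8 [-0.27  -0.014  0.61 ]
6 [-0.285 -0.014  0.67 ]
4 [-0.298 -0.014  0.73 ]
2 [-0.308 -0.014  0.791]
0 [-0.317 -0.014  0.852]
-2 [-0.323 -0.014  0.913]
-4 [-0.328 -0.014  0.975]
```

View pics/s4.png

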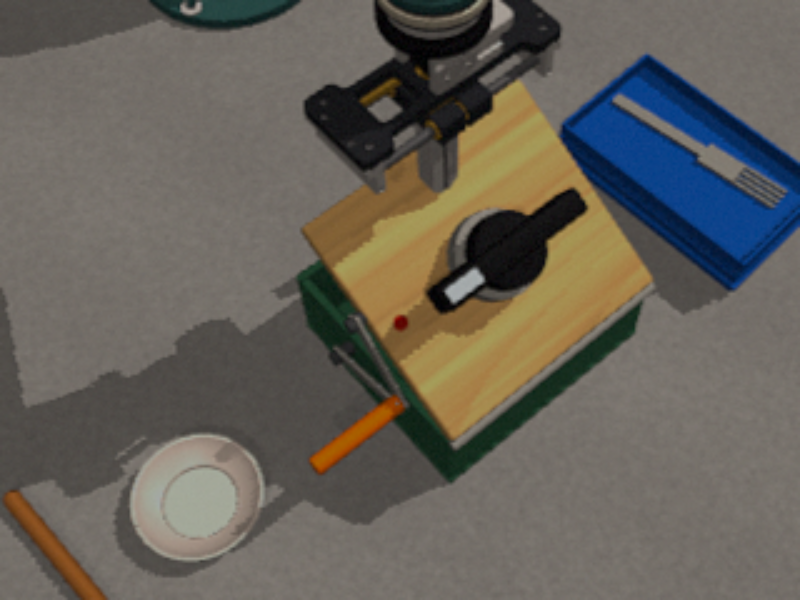

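The finger presses on the lid at crop (437,185) and the lid follows, now about 30°. Continuing slowly.

servo_tool([
  [-0.03,0.01,0.05,0,0,0,0],
  [-0.06,0.01,0.1,0,0,0,0],
  [-0.09,0.01,0.15,0,0,0,0],
  [-0.12,0.01,0.21,0,0,0,0],
  [-0.15,0.01,0.26,0,0,0,0],
  [-0.175,0.01,0.32,0,0,0,0],
  [-0.2,0.01,0.38,0,0,0,0],
  [-0.22,0.01,0.43,0,0,0,0],
  [-0.24,0.01,0.49,0,0,0,0],
  [-0.26,0.01,0.55,0,0,0,0],
  [-0.27,0.01,0.59,0,0,0,0],
  [-0.275,0.01,0.62,0,0,0,0],
])

```text
time: 9.27
tool_pos: [0.4663, 0.0176, 0.1451]
ee_rot: [3.142, 0.001, 0.273]
wrist_force: [-0.3, -0.9, 0.6]
width: 0.0007
finger_force: 0.3
```

servo_tool([
  [-0.005,0,0.02,0,0,0,0],
  [-0.01,0,0.04,0,0,0,0],
  [-0.01,0,0.06,0,0,0,0],
  [-0.015,0,0.08,0,0,0,0],
  [-0.02,0,0.1,0,0,0,0],
  [-0.02,0,0.12,0,0,0,0],
  [-0.02,0,0.14,0,0,0,0],
  [-0.02,0,0.155,0,0,0,0],
  [-0.02,0,0.17,0,0,0,0],
  [-0.02,0,0.17,0,0,0,0],
])

```text
time: 10.1
tool_pos: [0.4647, 0.0173, 0.1285]
ee_rot: [-3.141, 0.001, 0.273]
wrist_force: [-0.1, -0.6, -0.0]
width: 0.0004
finger_force: 0.0
```

```bash
python3 -c "
from h import *
o=robot.get_obs();print(o['time'],chest(o['tool_pos']),o['wrist_force'])"
```

```text
10.1 [-0.07108229 -0.00255797  0.12848903] [-0.14839313 -0.55426149 -0.00778414]
```

servo_tool([
  [0,0,0.02,0,0,0,0],
  [0,0,0.04,0,0,0,0],
  [0,0,0.06,0,0,0,0],
  [0,0,0.08,0,0,0,0],
  [0,0,0.09,0,0,0,0],
  [0,0,0.1,0,0,0,0],
  [0,0,0.1,0,0,0,0],
  [0,0,0.1,0,0,0,0],
])

```text
time: 10.77
tool_pos: [0.4649, 0.0173, 0.1211]
ee_rot: [3.141, -0.001, 0.273]
wrist_force: [-4.9, 0.3, 9.9]
width: 0.0009
finger_force: 5.1
```

```bash
python3 -c "
from h import *
o=robot.get_obs();print(o['time'],chest(o['tool_pos']),o['wrist_force'])"
```

```text
10.7667 [-0.07089298 -0.00264736  0.1211266 ] [-4.88490436  0.26096081  9.88496901]
```

Firm contact at z = 0.121 exactly as expected for shut. One slightly firmer press, then up to look at the knob.

servo_tool([
  [0,0,0.03,0,0,0,0],
  [0,0,0.03,0,0,0,0],
  [0,0,0.03,0,0,0,0],
])

```text
time: 11.02
tool_pos: [0.465, 0.0172, 0.121]
ee_rot: [3.141, -0.002, 0.273]
wrist_force: [-9.3, 0.4, 22.0]
width: 0.0004
finger_force: 10.9
```

servo_tool([
  [0,0,-0.25,0,0,0,0],
  [0,0,-0.6,0,0,0,94],
  [0,0,-1,0,0,0,94],
  [-0.2,0,-1,0,0,0,94],
  [-0.4,0,-1,0,0,0,94],
  [-0.4,0,-1,0,0,0,94],
])

```text
time: 11.52
tool_pos: [0.425, 0.0061, 0.2171]
ee_rot: [3.14, -0.001, 0.272]
wrist_force: [0.4, 0.4, -0.6]
width: 0.0304
finger_force: 0.0
```

```bash
python3 -c "
from h import *
o=robot.get_obs();print(o['time'],chest(o['tool_pos']),o['wrist_force'])
im=robot.snapshot('wrist');cv2.imwrite('pics/w5.png',im[:,:,::-1]);print(robot.find_in('latch_knob','wrist')[:2])
im=robot.snapshot('side');cv2.imwrite('pics/sd5.png',cv2.resize(im[140:380,160:480,::-1],None,fx=2.5,fy=2.5))
print(o)
"
```

```text
11.5167 [-0.11237802 -0.00300473  0.21708285] [ 0.41164197  0.36125202 -0.55804185]
[{'extent': [319.4, 89.3, 231.3, 97.8], 'conf': 0.8}]
{'time': 11.5167, 'joint_positions': array([-1.18877078e-01, -1.95816547e-01,  1.65085985e+00, -5.68345337e-04,
        1.68490523e+00,  1.17938546e+00]), 'qvel': array([ 0.00877634,  0.05303488, -0.01213445,  0.01909332, -0.05771399,
        0.02099373]), 'joint_torque': array([ -0.25328904, -22.82308638, -31.02448583,  -0.0363502 ,
         0.04837927,  -0.11274374]), 'tool_pos': array([0.42499051, 0.0060516 , 0.21708285]), 'ee_rot': array([ 3.14044358e+00, -1.30442769e-03,  2.72469363e-01]), 'wrist_force': array([ 0.41164197,  0.36125202, -0.55804185]), 'wrist_torque': array([0.02344677, 0.02118776, 0.03138637]), 'finger_force': 0.0, 'width': 0.030398116897062892}
```

View pics/w5.png

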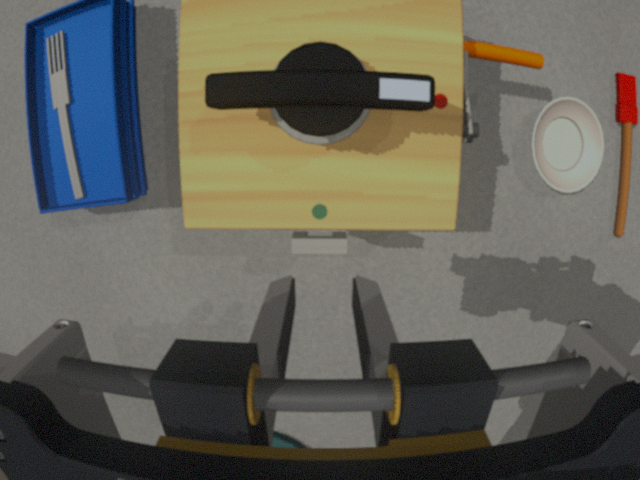

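View pics/sd5.png

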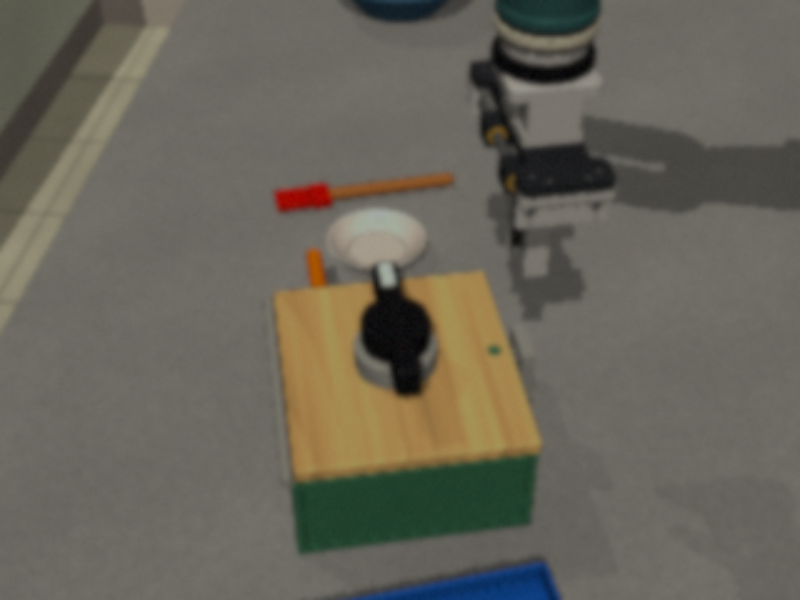

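Lid is shut flush in both views. In the wrist view the knob bar runs (207,90)–(434,92) with the white mark at the −y end by the red spot, so its angle is near 0. Next: the knob axis and the rows to it.

```bash
python3 -c "
from h import *
a,b=chest(wray((208,75),.16)),chest(wray((433,78),.16));print('top far edge ends',a,b)
a,b=chest(wray((207,106),.16)),chest(wray((434,110),.16));print('near edge ends',a,b)
for k in (.62,): print(row((0,0,.222),k)); print(row((0,0,.152),k))"
```

```text
top far edge ends [0.00743209 0.06567252 0.16      ] [ 0.00642093 -0.06678632  0.16      ]
near edge ends [-0.01142892  0.06626835  0.16      ] [-0.01295559 -0.067733    0.16      ]
[ 1.107 -0.02  -0.064 -0.    -0.    -0.389]
[ 1.106 -0.02   0.636 -0.    -0.    -0.389]
```

servo_tool([
  [0.25,0,-0.06,0,0,-0.08,94],
  [0.5,0,-0.06,0,0,-0.16,94],
  [0.75,-0.01,-0.06,0,0,-0.24,94],
  [1,-0.02,-0.06,0,0,-0.32,94],
  [1,-0.02,-0.06,0,0,-0.39,94],
  [1,-0.02,-0.06,0,0,-0.39,94],
  [1,-0.02,-0.06,0,0,-0.39,94],
  [1,-0.02,-0.06,0,0,-0.39,94],
])

```text
time: 12.33
tool_pos: [0.522, 0.0354, 0.2214]
ee_rot: [-3.141, 0.001, 0.883]
wrist_force: [0.2, -0.3, -0.4]
width: 0.0932
finger_force: 0.0
```

```bash
python3 -c "
from h import *
o=robot.get_obs();print(o['width'],chest(o['tool_pos']),o['joint_positions'])
print(row((-.001,0,.143),.62))"
```

```text
0.09315502412657221 [-1.10319969e-02 -6.95839947e-05  2.21393895e-01] [-4.05942411e-02  2.83928905e-02  1.43469988e+00 -1.07218758e-04
  1.67941813e+00  6.46823213e-01]
[ 0.083  0.058  0.784 -0.     0.    -0.001]
```

servo_tool([
  [0.08,0.06,0,0,0,0,94],
  [0.08,0.06,0.2,0,0,0,94],
  [0.08,0.06,0.4,0,0,0,94],
  [0.08,0.06,0.6,0,0,0,94],
  [0.08,0.06,0.78,0,0,0,94],
  [0.08,0.06,0.78,0,0,0,94],
])

```text
time: 12.83
tool_pos: [0.5295, 0.0378, 0.1397]
ee_rot: [-3.136, 0.004, 0.884]
wrist_force: [-0.7, -0.3, -0.3]
width: 0.0938
finger_force: 0.0
```

servo_tool([
  [0,0,0,0,0,0.06,94],
  [0,0,0,0,0,0.12,94],
  [0,0,0,0,0,0.18,94],
  [0,0,0,0,0,0.24,94],
  [0,0,0,0,0,0.3,94],
  [0,0,0,0,0,0.36,94],
  [0,0,0,0,0,0.42,94],
  [0,0,0,0,0,0.48,94],
  [0,0,0,0,0,0.54,94],
  [0,0,0,0,0,0.6,94],
])

```text
time: 13.67
tool_pos: [0.5301, 0.0378, 0.1453]
ee_rot: [3.141, 0.004, -0.061]
wrist_force: [-6.4, -1.3, 2.7]
width: 0.0939
finger_force: 3.7
```

```bash
python3 -c "
from h import *
o=robot.get_obs();print(o['time'],chest(o['tool_pos']),o['ee_rot'][2]-q[2],o['wrist_force'],o['wrist_torque'],o['joint_positions'][5])"
```

```text
13.6667 [-2.60962072e-03  1.36330192e-04  1.45287372e-01] -0.3262912390261735 [-6.3969176  -1.34981178  2.71375491] [0.11057648 1.02937078 0.36287822] 1.5968844078619813
```

servo_tool([
  [0,0,0,0,0,0.05,94],
  [0,0,0,0,0,0.1,94],
  [0,0,0,0,0,0.15,94],
  [0,0,0,0,0,0.2,94],
  [0,0,0,0,0,0.25,94],
  [0,0,0,0,0,0.3,94],
  [0,0,0,0,0,0.35,94],
  [0,0,0,0,0,0.4,94],
  [0,0,0,0,0,0.43,94],
  [0,0,0,0,0,0.43,94],
])

```text
time: 14.5
tool_pos: [0.5326, 0.0378, 0.1455]
ee_rot: [-3.14, -0.002, -0.734]
wrist_force: [-0.5, -0.0, -0.7]
width: 0.0935
finger_force: 0.0
```

servo_tool([
  [0,0,0,0,0,-0.07,94],
  [0,0,0,0,0,-0.07,94],
  [0,0,-0.3,0,0,-0.07,94],
  [0,0,-0.6,0,0,-0.07,94],
  [0,0,-1,0,0,-0.07,94],
  [0,0,-1,0,0,-0.07,94],
])

```text
time: 15.0
tool_pos: [0.5354, 0.0376, 0.2539]
ee_rot: [-3.132, -0.014, -0.624]
wrist_force: [-0.3, 0.3, 1.2]
width: 0.0935
finger_force: 0.0
```

```bash
python3 -c "
from h import *
o=robot.get_obs();print(o['time'],chest(o['tool_pos']),o['wrist_force'])
im=robot.snapshot('side');cv2.imwrite('pics/sd6.png',cv2.resize(im[140:380,160:480,::-1],None,fx=2.5,fy=2.5))"
```

```text
15.0 [ 0.00241077 -0.00142572  0.25389287] [-0.28569853  0.28530154  1.20967172]
```

View pics/sd6.png

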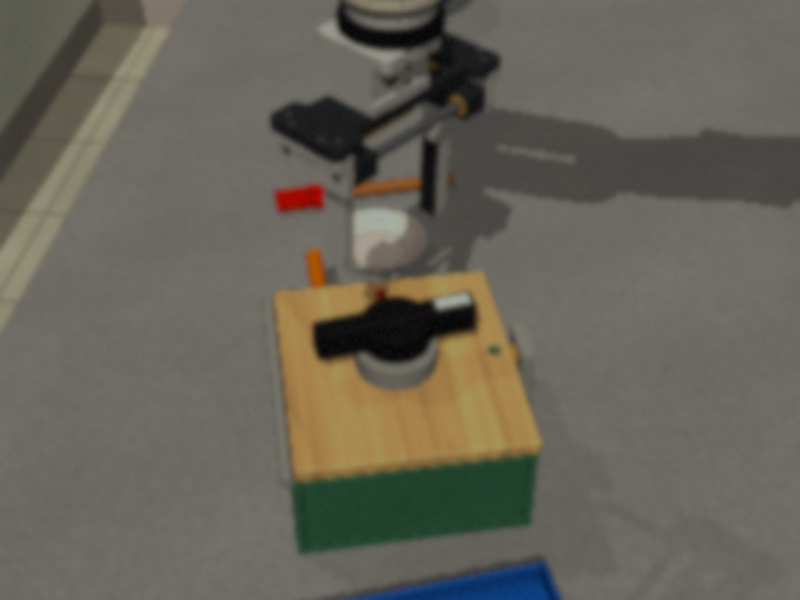

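The knob mark points to the green spot and the brass bolt sits in the keeper at crop (515,350). The torque vanished at the end of the turn, so it snapped past its detent. The gripper is clear and the loose items haven't moved.

```bash
python3 -c "
from bench import robot
print(robot.close_job())"
```

```text
the job is handed in; nothing more can be done
None
```

The stay's knee is broken, the lid was lowered shut without slamming, and then the knob was turned clockwise past its detent with the bolt in the keeper. I handed the job in at about 15 s, and the trays, fork, spoon rest and brush were left alone.

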